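# Find the cleared transport box and push it to the dispatch rail

### The job

Two empty specimen transport boxes look alike, but only one carries the round clearance stamp on its underside. Without picking anything up, tip both boxes over towards the robot with your fingertips so that each lies on its back with its underside facing the rail, then push the stamped one, as it lies, up against the dispatch rail until it sits square and flush to it. Leave the other box lying well back from the rail, and do not disturb the jar, the steel post or the dishes.

Things in the scene. Friction and masses are not known exactly. Their poses are not given: they have to be found in the camera images.
- box_1: one of two outwardly identical shut white plastic boxes, 75 mm deep (own x) x 120 wide (y) x 110 high (z), about 0.28 kg, lid fixed; grey clips stand out 6 mm on the end faces (y = +-60, 65 to 99 mm up, 26 mm wide). Origin: centre of the underside. At the start upright, z up, x roughly away from the robot (yaw up to 0.25 rad either way).
- box_2: the other box: same size, shape, weight, origin and axes. A fingertip pulling a box's upper third from the rail side towards the robot tips it rather than sliding it; past about 35 degrees it falls over by itself and lies 75 mm high, x up, z and lid towards the robot, underside towards the rail.
- stamp (a point): centre of the clearance stamp, a black inked ring 56 mm across with a tick in it, at the middle of the underside of one of the two boxes (2 mm in from the plane of its foot rim); the other underside is blank. Hidden while its box stands upright.
- box_1_heel (a point): middle of box_1's lower edge on the robot's side (37.5 mm along -x from its origin); the box turns about this edge, which stays on the bench when it is tipped over towards the robot.
- box_2_heel (a point): the same point of box_2.
- rail: dispatch rail: straight aluminium angle fixed to the bench beyond the boxes, 660 mm long (its y), 14 mm high, crosswise to the robot (yaw up to 0.1 rad either way), a thin steel sill behind it. Origin: on the bench, middle of the upright face that looks to the robot; x points away from the robot, square to that face; the boxes are at negative x.
- jar: small capped jar, 38 mm across and 62 mm high, loose, standing between the two boxes. Origin: centre of its underside, z up.
- post: steel post on a round foot, foot 72 mm across and 10 mm high, post 36 mm across, 67 mm high in all, loose, about 0.55 kg, to the far left. Origin: centre of its underside, z up.
- dishes: stack of four lidded culture dishes, 60 mm across and 56 mm high in all, in one piece, loose, to the far right. Origin: centre of its underside, z up.
Mind the look-alikes: they are no part of the job. Leave any yellow look-alike of the box_1 alone.

How it is judged (in metres and radians):
On the way:
1. both boxes lie on their backs, undersides towards the rail, the stamped one still short of the rail (angle between each of box_1, box_2's own x axis and vertical below 0.15 rad and x of each of box_1, box_2 in the frame of rail below -0.05 m), for 0.2 s.
At the end, for the whole second after the job is handed in: Stamped box on its back (0.1 rad), at rest, stamp within 9 mm of the rail's face, square to it within 0.07 rad; the other box on its back, at rest, its underside over 60 mm short of the rail; jar, post and dishes within 15 mm of their places (angle between box_1's own x axis and vertical below 0.1 rad and x of stamp in the frame of rail between -0.009 and 0.004 m and y of stamp in the frame of rail between -0.3 and 0.3 m and angle between the z axis of box_1 and the x axis of rail, either way round below 0.07 rad and linear speed of each of box_1, box_2 below 0.01 m/s and angle between box_2's own x axis and vertical below 0.15 rad and x of box_2 in the frame of rail below -0.06 m and distance of each of jar, post, dishes from where it was at the start of the episode below 0.015 m); the robot touches nothing.
It fails at once if a box is lifted off the bench (height (world z) of any of box_1_heel, box_2_heel above 0.03 m).
It fails at once if the unstamped box is pushed up to the rail (x of box_2 in the frame of rail above -0.05 m).
It fails at once if jar, post or dishes disturbed (distance of any of jar, post, dishes from where it was at the start of the episode above 0.02 m).
It also fails if it takes over 58 s, if anything falls off the work surface, if the arm or the gripper's body presses on something with over 40 N, if the wrist force passes 120 N, or if a joint passes its speed limit or range.

### The arm

A 6-joint arm with a two-finger parallel gripper is mounted at the origin on the work surface. World frame = base frame: x ahead of the robot, y to its left, z up, the work surface at z = 0. Lengths are in m, angles in degrees, forces in N, time in s.
With the tool pointing down it reaches from about 0.425 to 1.125 m from the base axis. Payload 14.9 kg.
Tool frame: the origin (TCP) lies on the centre line of the jaws, within the pads' length; the fingertips stand 19 mm ahead of it and the grasp point (between the pads) is the TCP; z points along the fingers, y is the direction in which the jaws open and shut (so a half turn about z gives the same grasp; the last joint's range is limited). The gripper opens to 91 mm and grips with 3 to 60 N. Pads are 32 mm wide; open, the fingers measure 118 mm over their backs; the gripper's body (76 mm by 178 mm) begins 60 mm behind the grasp point.
Start: joints at [72.806, 21.709, 99.362, -0, 58.929, -1.908], TCP at [0.185, 0.675, 0.233] pointing down, gripper open.
Joint ranges: [-158.91, 158.91], [-42.39, 125.64], [0.06, 152.35], [-60.88, 240.88], [17.5, 164.5], [-176.32, 176.32]. Speed limits (degrees/s): [108.29, 108.29, 136.94, 180, 180, 180].

### API

Orientations are given as a 3x3 rotation matrix whose columns are the frame's x, y, z axes.
In Python, from rig import * gives the robot as it stands. Calls block until the motion is done:
- goto(position, orientation): joint-space move of the TCP to a pose.
- movel(position, rot=None, feed=0.15, guard=None): straight line of the TCP; rot=None keeps the orientation; feed is the mean speed in m/s. With guard (N) it stops when the force on the tool has changed by that much, and returns True; else False.
- move_j(angles): joint-space move.
- move_gripper(opening): finger opening in m; the grip force is fixed at half the most; returns when the fingers have stopped.
- dwell(seconds).
- ik(position, orientation): joint angles nearest the present ones, or None.
- capture(name): name is "side" or "top" or "wrist"; returns a dict with "color" (384x512x3 uint8, red, green, blue), "K" (3x3 intrinsics, pixels), "R" (3x3) and "t" (3): a world point X has camera coordinates R X + t. Camera axes: x right, y down, z forward; pixel columns grow to the right and rows downward; lengths in m; the calibration is good to about 2 mm. A picture is of the moment at which its call begins. There is no depth.
A pose or a line that the arm cannot do raises MotionError and nothing moves.
- hand_in(): hands the job in, once; it reports no verdict.
Readings, each from a call of its own:
- get_clock(): time.
- get_joints(): joint angles.
- get_qvel(): joint speeds.
- get_joint_efforts(): joint torques, N m.
- get_tcp_pos(): TCP position.
- get_eef_rot(): TCP orientation.
- get_wrist_force(): force on the tool from outside, world axes, zero at the start.
- get_torque(): the same for the moment, N m.
- get_opening(): finger opening in m.
Only numpy, scipy, OpenCV 4.12 (cv2) and the standard library are available. Lean on these libraries where they do the work, as an engineer would, in place of code of your own. Each camera call takes 0.05 s, during which the arm holds its last target.

## Working session

There is one attempt and no reset: what is moved stays moved. The work goes in short steps, each a Python script; the robot and the scene stay as the last script left them, time stands still between calls to the robot, and variables do not carry over. Pictures are saved under pics/ and viewed, and the job is handed in when it is done.

```bash
ls; mkdir -p pics
python3 - <<'E'
from rig import *
import cv2
print(get_clock())
for n in("side","top","wrist"):
    c=capture(n); cv2.imwrite(f"pics/a_{n}.png",c["color"][:,:,::-1]); print(n,c["K"],c["R"],c["t"])
print(get_clock(),get_opening(),get_eef_rot())
E
```

```text
pics
0.0
side [[462.86211759   0.         251.64797627]
 [  0.         462.86211759 188.89972687]
 [  0.           0.           1.        ]] [[ 0.74923177 -0.66210917 -0.01622349]
 [-0.41835888 -0.45413414 -0.78659903]
 [ 0.51344679  0.59613222 -0.61725097]] [-0.40888665  0.27974495  1.08096553]
top [[368.50980209   0.         259.07089715]
 [  0.         368.50980209 198.22948396]
 [  0.           0.           1.        ]] [[-0.02350725 -0.99969971  0.0069211 ]
 [-0.9934474   0.02258458 -0.11203663]
 [ 0.11184667 -0.00950942 -0.99367997]] [0.01173482 0.57033114 0.98986946]
wrist [[344.76575503   0.         259.87669762]
 [  0.         344.76575503 192.18760295]
 [  0.           0.           1.        ]] [[ 2.63517748e-01  9.64654501e-01 -3.01717226e-04]
 [ 9.28897764e-01 -2.53665574e-01  2.69819794e-01]
 [ 2.60206343e-01 -7.13825689e-02 -9.62910789e-01]] [-0.69863609 -0.03034477  0.39056005]
0.15 0.09106911973500269 [[-9.64614837e-01  2.63662963e-01 -2.40173816e-04]
 [ 2.63663071e-01  9.64614520e-01 -7.82677192e-04]
 [ 2.53121632e-05 -8.18306998e-04 -9.99999665e-01]]
```

View pics/a_top.png

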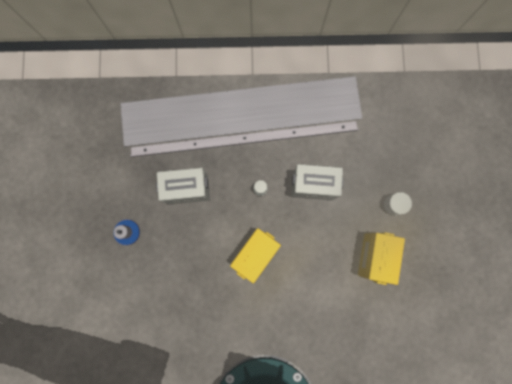

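View pics/a_side.png

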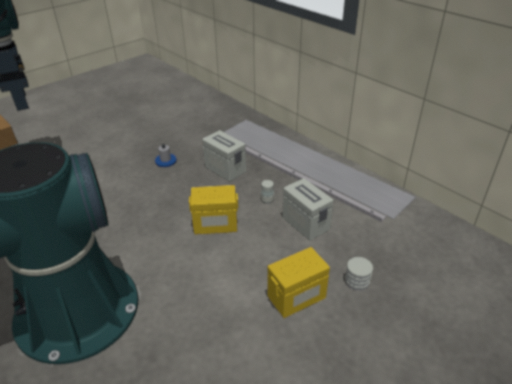

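View pics/a_wrist.png

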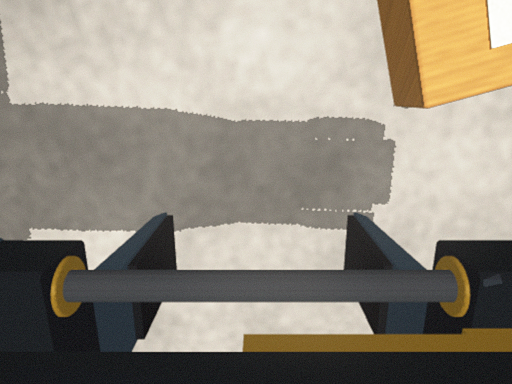

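Candidates: white boxes at top-view pixels (181,185) and (319,181) fit the description. The yellow look-alikes at (256,255) and (387,258) are not part of the job. The jar is at (260,187), the post at (125,232), the dishes at (400,203) and the rail face runs about (132,153)–(357,128). I'll check this in a close crop.

Run:
```python
import cv2
a=cv2.imread("pics/a_top.png")
b=cv2.resize(a[150:220,140:220],None,fx=8,fy=8,interpolation=cv2.INTER_CUBIC)
b2=cv2.resize(a[145:215,280:360],None,fx=8,fy=8,interpolation=cv2.INTER_CUBIC)
cv2.imwrite("pics/b1.png",b);cv2.imwrite("pics/b2.png",b2)
cv2.imwrite("pics/b3.png",cv2.resize(a[110:245,100:420],None,fx=2.5,fy=2.5,interpolation=cv2.INTER_CUBIC))
```

```text
(no output)
```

View pics/b1.png

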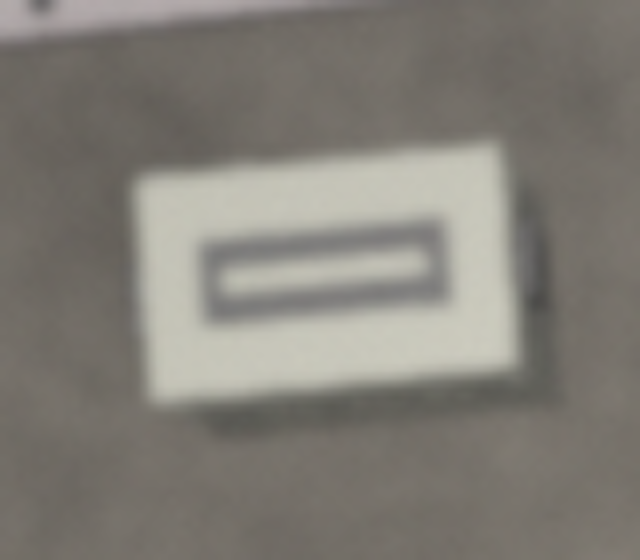

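View pics/b2.png

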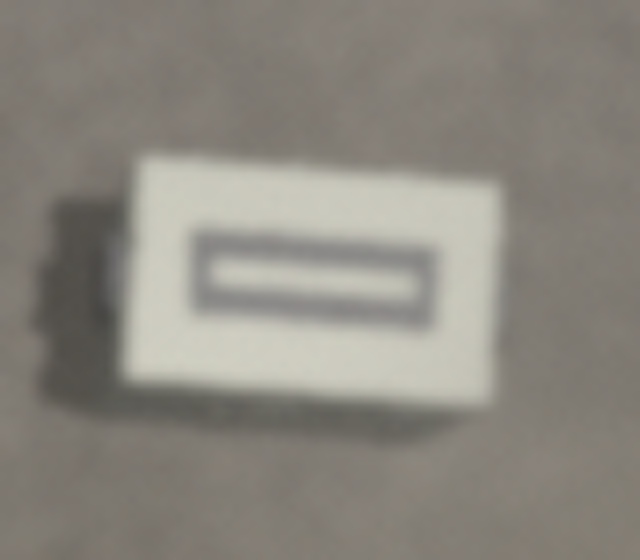

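View pics/b3.png

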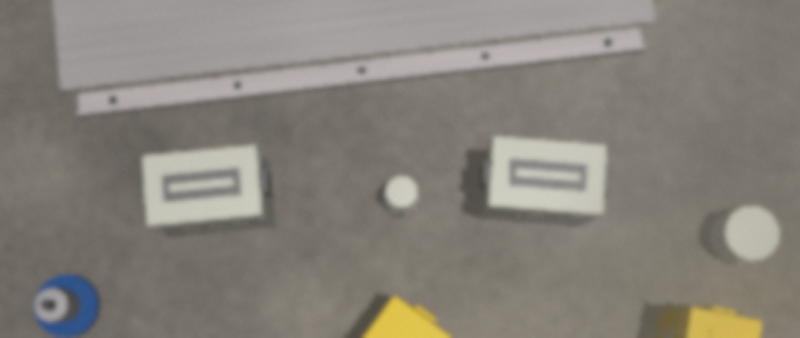

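```bash
cat > h.py <<'E'
import numpy as np
def back(c,uv,z):
    uv=np.atleast_2d(uv).astype(float); K,R,t=c["K"],c["R"],c["t"]
    d=np.c_[uv,np.ones(len(uv))]@np.linalg.inv(K).T@R
    C=-R.T@t
    return C+d*((z-C[2])/d[:,2])[:,None]
def proj(c,X):
    p=np.atleast_2d(X)@c["R"].T+c["t"]; p=p@c["K"].T; return p[:,:2]/p[:,2:]
E
python3 - <<'E'
from rig import *; from h import *
c=capture("top"); s=capture("side")
print("cam",-c["R"].T@c["t"],-s["R"].T@s["t"])
np.set_printoptions(precision=4,suppress=True)
def px(p,o,f): return (np.array(p)+.5)/f-.5+np.array(o)
L=back(c,px([(133,180),(500,145),(520,372),(150,403)],(140,150),8),.11)
R=back(c,px([(135,155),(502,182),(493,407),(122,382)],(280,145),8),.11)
for n,B in(("L",L),("R",R)):
    e=(B[0]-B[1])+(B[3]-B[2]); f=(B[0]-B[3])+(B[1]-B[2])
    print(n,B.mean(0),"size",np.linalg.norm(e)/2,np.linalg.norm(f)/2,"yaw",np.arctan2(-e[0],e[1]),np.arctan2(f[1],f[0]))
    print(B[:,:2].tolist())
r=back(c,px([(77,114),(645,48)],(100,110),2.5),0)
d=r[0]-r[1]; print("rail",r,r.mean(0),np.linalg.norm(d),"yaw",np.arctan2(-d[0],d[1]))
print("jar",back(c,[260,186.5],.062),"post",back(c,px([(52,304)],(100,110),2.5),.067),"foot",back(c,px([(68,306)],(100,110),2.5),.01),"dish",back(c,px([(752,233)],(100,110),2.5),.056))
print("yel",back(c,[256,255],.11),back(c,[387,258],.11))
E
```

```text
cam [0.45615623 0.00826369 1.04743022] [-0.13163363 -0.78808426  0.88064057]
L [0.6033 0.2006 0.11  ] size 0.11832903149014028 0.0733818798565368 yaw 0.06818508596929732 0.08119620714590634
[[0.6354991043845728, 0.26262595523597543], [0.644333692907941, 0.1445522569967093], [0.5704210133624122, 0.13862009977206308], [0.5631315523008474, 0.2566545415842595]]
R [ 0.6063 -0.1555  0.11  ] size 0.11916292296438633 0.07386104768016326 yaw -0.09360860165714043 -0.08966771316312723
[[0.6487929711368243, -0.09952768344304119], [0.6372900072898064, -0.21802773395550404], [0.5640902658831833, -0.211554821066094], [0.5748640842773247, -0.09277243689228458]]
rail [[ 0.7074  0.367   0.    ]
 [ 0.7717 -0.2953  0.    ]] [0.7395 0.0358 0.    ] 0.6653593855425607 yaw 0.09684463991150098
jar [[ 0.5989 -0.0044  0.062 ]] post [[0.4869 0.3672 0.067 ]] foot [[0.486  0.3702 0.01  ]] dish [[ 0.5463 -0.3842  0.056 ]]
yel [[0.4181 0.0104 0.11  ]] [[ 0.4028 -0.3195  0.11  ]]
```

```bash
cat >> h.py <<'E'
BOX={"L":((.6033,.2006),.075),"R":((.6063,-.1555),-.092)}
RAIL=((.7395,.0358),.0968)
def Rdown(yaw,flip=1):
    u=np.array([np.cos(yaw),np.sin(yaw),0])*flip; z=np.array([0,0,-1.]); v=np.cross(z,u)
    return np.c_[u,v,z]
def P(o,yaw,x,y,z):
    c,s=np.cos(yaw),np.sin(yaw); return np.array([o[0]+c*x-s*y,o[1]+s*x+c*y,z])
E
python3 - <<'E'
from rig import *; from h import *
np.set_printoptions(precision=3,suppress=True)
w=capture("wrist"); C=-w["R"].T@w["t"]; E=get_eef_rot(); p=get_tcp_pos()
print("cam in tool",E.T@(C-p)); print("cam axes in tool (cols xyz)\n",E.T@w["R"].T)
for n,(o,yaw) in BOX.items():
  for f in(1,-1):
    R=Rdown(yaw,f)
    for x,z in((.121-.0375,.26),(.121-.0375,.107),(.006-.0375,.127),(-.17,.06),(-.175,.04)):
        print(n,f,x,z,ik(P(o,yaw,x,0,z),R))
# viewing pose: tool tilted so that it looks back to the robot
Rct=E.T@w["R"].T; ct=E.T@(C-p)
for flip in(1,-1):
  for tilt in(25,35,45,55):
    a=np.radians(tilt)
    R=np.c_[np.array([np.cos(a)*flip,0,-np.sin(a)*flip])*-1, np.zeros(3), np.array([-np.sin(a),0,-np.cos(a)])]
    R[:,1]=np.cross(R[:,2],R[:,0])
    look=R@Rct[:,2]
    for D in(.35,.45):
      cam=np.array([.566,.02,.05])-look*D
      q=ik(cam-R@ct,R)
      print(flip,tilt,D,"look",look,"cam",cam,"tcp",cam-R@ct,"ok" if q is not None else None)
E
```

```text
cam in tool [ 0.076 -0.001 -0.152]
cam axes in tool (cols xyz)
 [[ 0.    -0.963 -0.27 ]
 [ 1.    -0.     0.001]
 [-0.001 -0.27   0.963]]
L 1 0.08349999999999999 0.26 [ 14.905  21.634  96.396  -0.     61.97  100.608]
L 1 0.08349999999999999 0.107 [ 14.905  31.788  99.491  -0.     48.721 100.608]
L 1 -0.0315 0.127 [ 16.912  21.684 112.867  -0.     45.449 102.615]
L 1 -0.17 0.06 [ 20.591  18.92  128.15   -0.     32.93  106.294]
L 1 -0.175 0.04 [ 20.763  21.101 128.581  -0.     30.318 106.466]
L -1 0.08349999999999999 0.26 [ 14.905  21.634  96.396  -0.     61.97  -79.392]
L -1 0.08349999999999999 0.107 [ 14.905  31.788  99.491  -0.     48.721 -79.392]
L -1 -0.0315 0.127 [ 16.912  21.684 112.867  -0.     45.449 -77.385]
L -1 -0.17 0.06 [ 20.591  18.92  128.15   -0.     32.93  -73.706]
L -1 -0.175 0.04 [ 20.763  21.101 128.581  -0.     30.318 -73.534]
R 1 0.08349999999999999 0.26 [-15.2    20.866  97.464  -0.     61.671  80.071]
R 1 0.08349999999999999 0.107 [-15.2    31.144 100.571  -0.     48.285  80.071]
R 1 -0.0315 0.127 [-17.11   20.876 114.079  -0.     45.045  78.161]
R 1 -0.17 0.06 
[... 1228 characters left out ...]
.651 -0.001 -0.759] cam [0.794 0.02  0.316] tcp [0.661 0.019 0.21 ] ok
-1 25 0.45 look [-0.651 -0.001 -0.759] cam [0.859 0.02  0.391] tcp [0.726 0.019 0.286] ok
-1 35 0.35 look [-0.773 -0.001 -0.634] cam [0.837 0.02  0.272] tcp [0.687 0.019 0.191] ok
-1 35 0.45 look [-0.773 -0.001 -0.634] cam [0.914 0.02  0.335] tcp [0.765 0.019 0.255] ok
-1 45 0.35 look [-0.872 -0.001 -0.49 ] cam [0.871 0.02  0.222] tcp [0.71  0.019 0.168] ok
-1 45 0.45 look [-0.872 -0.001 -0.49 ] cam [0.958 0.02  0.271] tcp [0.797 0.019 0.217] ok
-1 55 0.35 look [-0.944 -0.001 -0.331] cam [0.896 0.02  0.166] tcp [0.728 0.019 0.141] ok
-1 55 0.45 look [-0.944 -0.001 -0.331] cam [0.991 0.02  0.199] tcp [0.823 0.019 0.175] ok
```

```bash
cat > tip.py <<'E'
from rig import *; from h import *
def tip(n):
    o,yaw=BOX[n]; R=Rdown(yaw,1); h=-.0375
    f=lambda x,z:P(o,yaw,h+x,0,z)
    goto(f(.121,.27),R)
    movel(f(.121,.107),feed=.2)
    movel(f(.093,.107),feed=.1)
    movel(f(.061,.119),feed=.08)
    movel(f(.006,.127),feed=.1)
    dwell(.2)
    movel(f(.02,.27),feed=.25)
E
python3 - <<'E'
from rig import *; from h import *; import cv2
c=capture("top"); print("wall",back(c,[256,76],0))
from tip import tip
move_gripper(.06); print(get_clock())
tip("L"); print(get_clock(),get_wrist_force())
c=capture("top"); cv2.imwrite("pics/c_top.png",cv2.resize(c["color"][110:290,90:430,::-1],None,fx=2.3,fy=2.3))
s=capture("side"); cv2.imwrite("pics/c_side.png",s["color"][:,:,::-1])
E
```

```text
wall [[ 0.93964915 -0.00122936  0.        ]]
1.0
7.05 [-1.51466906  0.79011968 -0.49471258]
```

View pics/c_side.png

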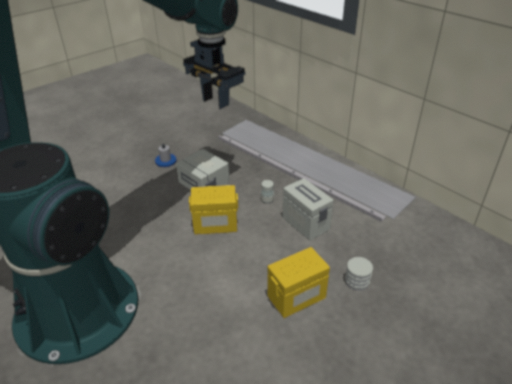

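View pics/c_top.png

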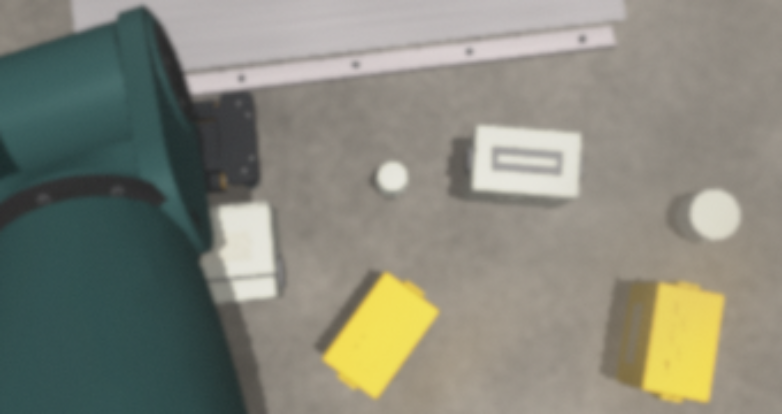

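The left box now lies on its back, at about (245,250) in the top crop, and nothing else has moved. Next I'll tip the right box and look at both undersides.

Run:
```python
from rig import *; from h import *; import cv2
from tip import tip
tip("R"); print(get_clock())
a=np.radians(25)
R=np.c_[[np.cos(a),0,-np.sin(a)],[0,-1,0],[-np.sin(a),0,-np.cos(a)]]; print(np.linalg.det(R))
goto([.68,.02,.25],R); print(get_clock())
for n in("wrist","top","side"):
    c=capture(n); cv2.imwrite(f"pics/d_{n}.png",c["color"][:,:,::-1])
```

```text
12.1667
0.9999999999999999
12.975
```

View pics/d_wrist.png

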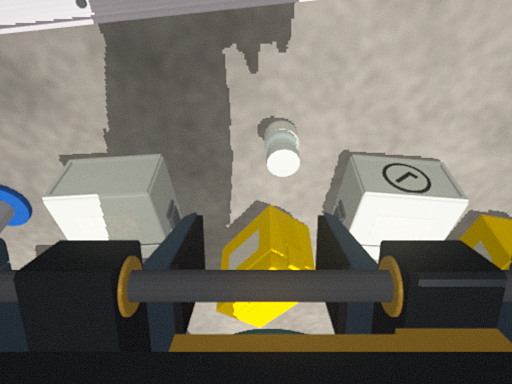

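View pics/d_top.png

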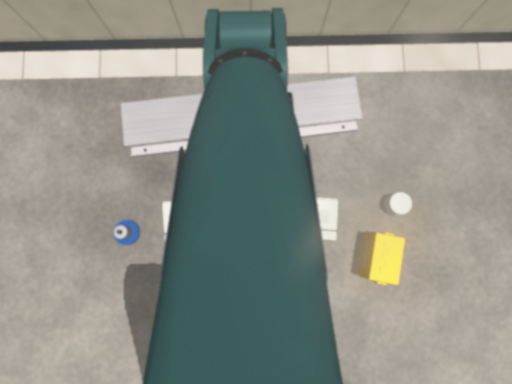

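View pics/d_side.png

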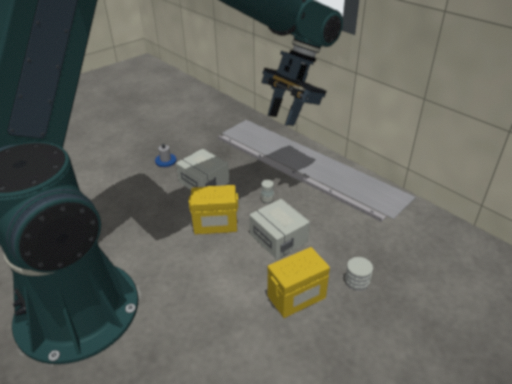

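Both boxes lie on their backs. In the wrist view the ring with the tick is at (407,178) on the right box, and the left underside is blank. Now I'll measure the right box.

Run:
```python
import cv2
a=cv2.imread("pics/d_wrist.png")
cv2.imwrite("pics/e.png",cv2.resize(a[140:250,330:480],None,fx=5,fy=5,interpolation=cv2.INTER_CUBIC))
a=cv2.imread("pics/d_side.png")
cv2.imwrite("pics/e2.png",cv2.resize(a[150:310,170:370],None,fx=3.5,fy=3.5,interpolation=cv2.INTER_CUBIC))
```

```text
(no output)
```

View pics/e.png

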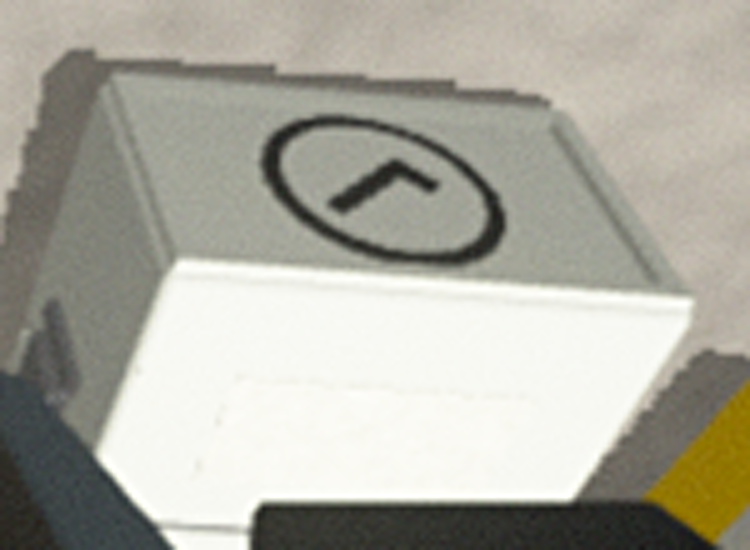

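View pics/e2.png

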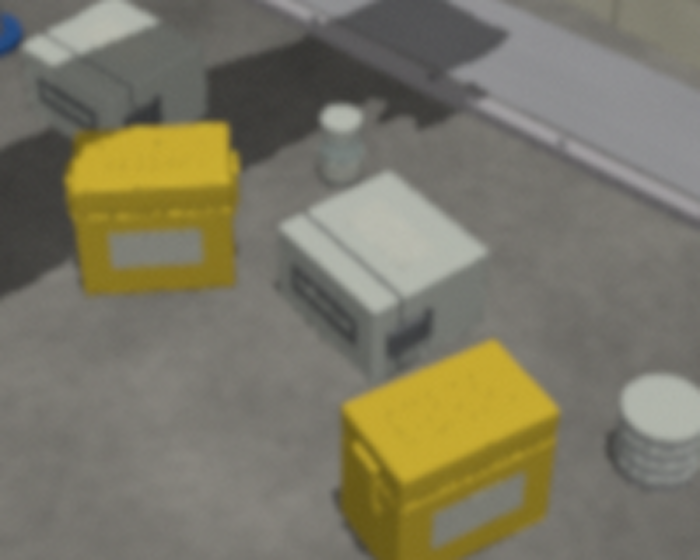

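Run:
```python
from rig import *; from h import *
np.set_printoptions(precision=4,suppress=True)
w=capture("wrist");s=capture("side")
px=lambda p,o,f:(np.array(p)+.5)/f-.5+np.array(o)
A=back(w,px([(175,262),(692,300)],(330,140),5),.075)
B=back(s,px([(390,172),(488,250),(375,308),(280,228)],(170,150),3.5),.075)
print(A,B)
c=capture("top"); print(back(c,[(254,229),(280,243),(254,282),(231,267),(370,232),(404,238),(400,284),(370,280)],.11)[:,:2])
d=A[0]-A[1]; ya=np.arctan2(-d[0],d[1]); print("yaw",ya,np.linalg.norm(d))
o,y=RAIL
for p in(A.mean(0),):
    v=p[:2]-np.array(o); print("rail xy",v@[np.cos(y),np.sin(y)],v@[-np.sin(y),np.cos(y)])
```

```text
[[ 0.5719 -0.0941  0.075 ]
 [ 0.5609 -0.2091  0.075 ]] [[ 0.5688 -0.0976  0.075 ]
 [ 0.5585 -0.2114  0.075 ]
 [ 0.4546 -0.1992  0.075 ]
 [ 0.4615 -0.0891  0.075 ]]
[[ 0.4835  0.014 ]
 [ 0.4467 -0.0509]
 [ 0.3516  0.0169]
 [ 0.3899  0.0737]
 [ 0.469  -0.2803]
 [ 0.4518 -0.3658]
 [ 0.3378 -0.348 ]
 [ 0.3495 -0.2734]]
yaw -0.09550867402575865 0.11549374209677811
rail xy -0.19035957608798398 -0.1697634423952776
```

Run:
```python
from rig import *; from h import *; import cv2
np.set_printoptions(precision=4,suppress=True)
o,y=RAIL; R=Rdown(y,1); f=lambda x,z:P(o,y,x,-.157,z)
rx=lambda:(get_tcp_pos()[:2]-np.array(o))@[np.cos(y),np.sin(y)]
goto(f(-.345,.24),R)
movel(f(-.345,.06),feed=.15)
print(movel(f(-.31,.06),feed=.08),get_wrist_force())
print(movel(f(-.2,.046),feed=.06,guard=15),get_wrist_force())
print(get_clock())
print(movel(f(-.15,.046),feed=.06,guard=12),rx(),get_wrist_force())
c=capture("top"); cv2.imwrite("pics/f_top.png",c["color"][:,:,::-1])
c=capture("side"); cv2.imwrite("pics/f_side.png",cv2.resize(c["color"][100:310,170:430,::-1],None,fx=2.8,fy=2.8,interpolation=cv2.INTER_CUBIC))
c=capture("wrist"); cv2.imwrite("pics/f_wrist.png",c["color"][:,:,::-1])
print(get_clock())
```

```text
False [ 0.4575 -0.7736 -0.1818]
False [-0.7267 -0.414   0.2224]
18.4333
False -0.15003483329419418 [-0.4383 -1.2428  0.3034]
19.5667
```

View pics/f_side.png

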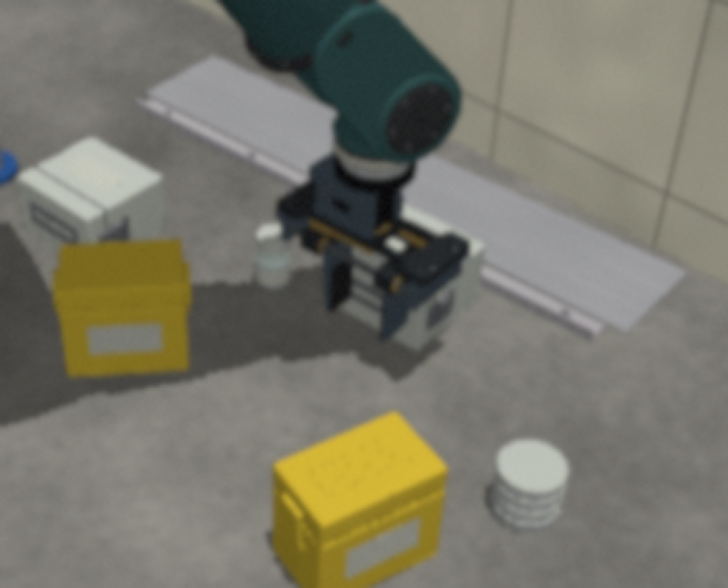

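View pics/f_wrist.png

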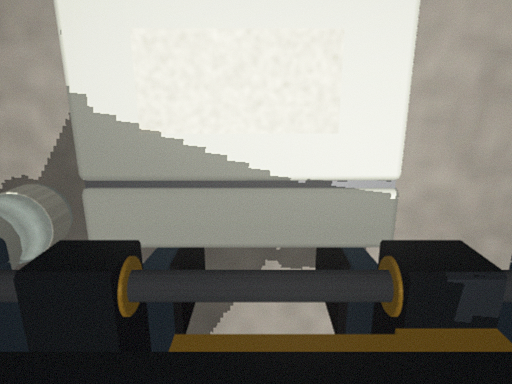

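The box is square against both fingertips and the jar is clear, at wrist pixel (25,225). Now the guarded final push.

Run:
```python
from rig import *; from h import *; import cv2
np.set_printoptions(precision=4,suppress=True)
o,y=RAIL; f=lambda x,z:P(o,y,x,-.157,z)
rx=lambda:(get_tcp_pos()[:2]-np.array(o))@[np.cos(y),np.sin(y)]
print(movel(f(-.105,.046),feed=.025,guard=5),rx(),get_wrist_force()); dwell(.2); print(rx(),get_wrist_force())
c=capture("wrist"); cv2.imwrite("pics/g_wrist.png",c["color"][:,:,::-1])
c=capture("side"); cv2.imwrite("pics/g_side.png",cv2.resize(c["color"][120:280,230:430,::-1],None,fx=3.8,fy=3.6,interpolation=cv2.INTER_CUBIC))
print(get_clock())
```

```text
True -0.1475128149990181 [-0.0532 -0.2843  0.2246]
-0.14812563712204652 [-1.2653 -0.0082  0.5387]
20.35
```

View pics/g_side.png

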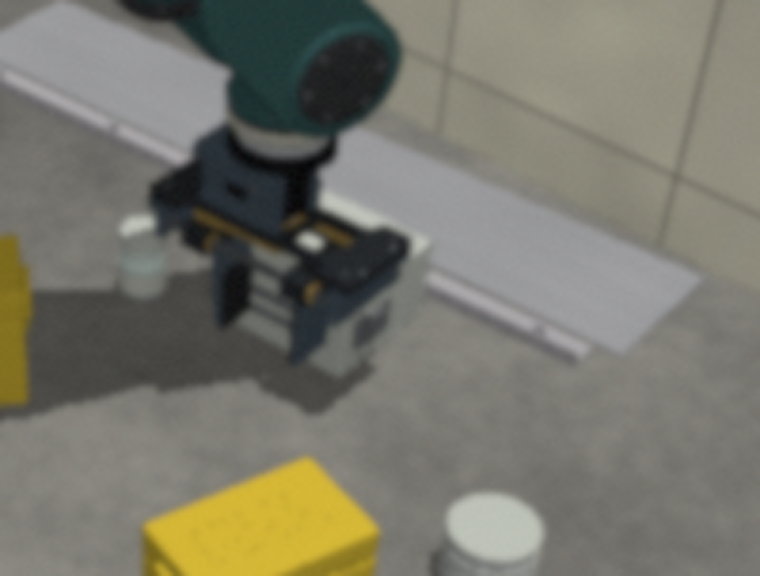

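View pics/g_wrist.png

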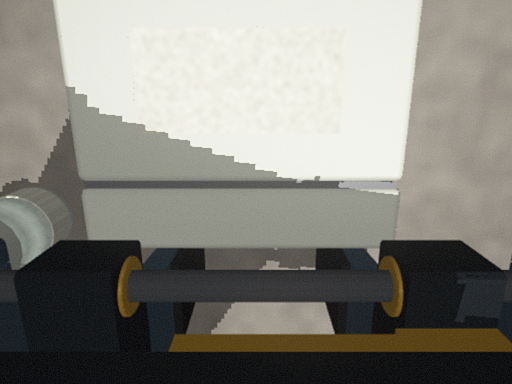

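Run:
```python
from rig import *; from h import *; import cv2
np.set_printoptions(precision=3,suppress=True)
o,y=RAIL; f=lambda x,z:P(o,y,x,-.157,z)
rx=lambda:(get_tcp_pos()[:2]-np.array(o))@[np.cos(y),np.sin(y)]
for x in np.arange(-.144,-.104,.003):
    g=movel(f(x,.046),feed=.02,guard=9); dwell(.05); F=get_wrist_force()
    print(round(x,3),g,round(rx(),4),F)
    if g or F[0]<-4: break
dwell(.1); print(get_wrist_force(),get_clock())
c=capture("wrist"); cv2.imwrite("pics/h_wrist.png",c["color"][:,:,::-1])
c=capture("side"); cv2.imwrite("pics/h_side.png",cv2.resize(c["color"][120:280,230:430,::-1],None,fx=3.8,fy=3.6,interpolation=cv2.INTER_CUBIC))
```

```text
-0.144 False -0.1439 [ 1.368 -0.622 -0.413]
-0.141 False -0.1408 [ 0.38  -0.96   0.314]
-0.138 False -0.1377 [-0.093  0.619  0.495]
-0.135 False -0.1348 [-0.555  0.175  1.078]
-0.132 False -0.1317 [-1.041  0.13  -0.345]
-0.129 True -0.1302 [ 0.829 -0.036 -0.1  ]
[ 0.139  0.079 -0.182] 22.525
```

View pics/h_side.png

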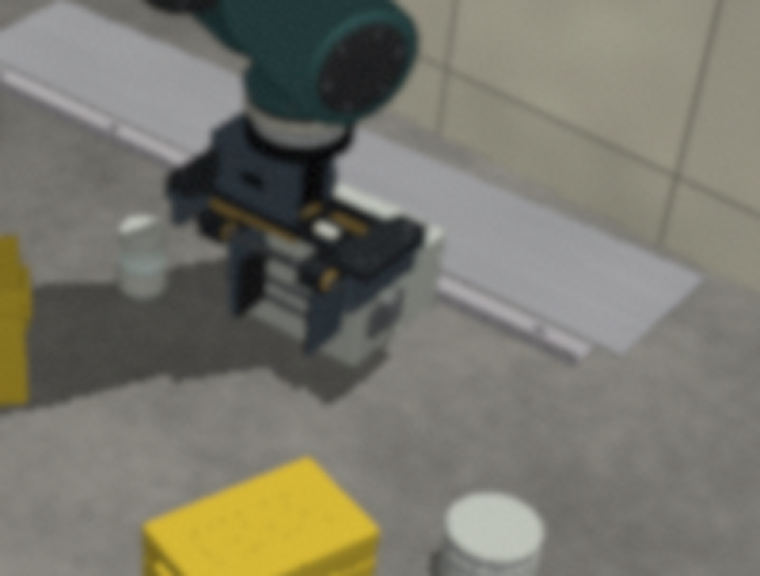

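View pics/h_wrist.png

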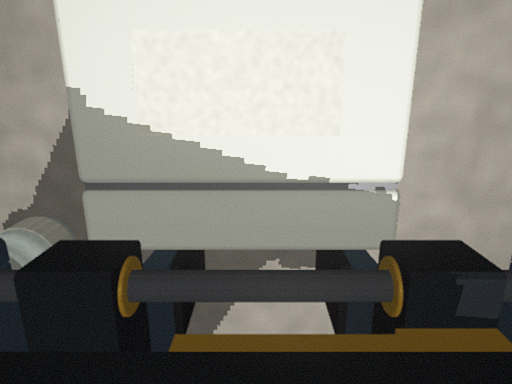

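Run:
```python
from rig import *; from h import *; import cv2
np.set_printoptions(precision=3,suppress=True)
o,y=RAIL; f=lambda x,z:P(o,y,x,-.157,z)
rx=lambda:(get_tcp_pos()[:2]-np.array(o))@[np.cos(y),np.sin(y)]
for x in np.arange(-.1295,-.112,.001):
    g=movel(f(x,.046),feed=.01,guard=14); dwell(.1); F=np.mean([get_wrist_force() for _ in range(5)],0)
    print(round(x,4),g,round(rx(),4),F)
    if g or F[0]<-5: break
print(get_clock())
c=capture("wrist"); cv2.imwrite("pics/i_wrist.png",c["color"][:,:,::-1])
c=capture("side"); cv2.imwrite("pics/i_side.png",cv2.resize(c["color"][120:280,230:430,::-1],None,fx=3.8,fy=3.6,interpolation=cv2.INTER_CUBIC))
```

```text
-0.1295 False -0.1299 [-4.353  0.619  2.615]
-0.1285 False -0.13 [-12.586  -0.697   7.064]
23.3583
```

View pics/i_side.png

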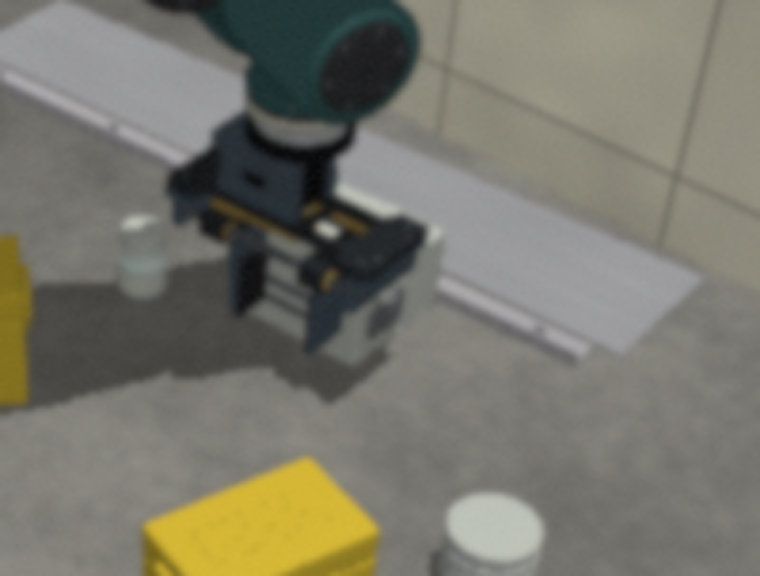

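View pics/i_wrist.png

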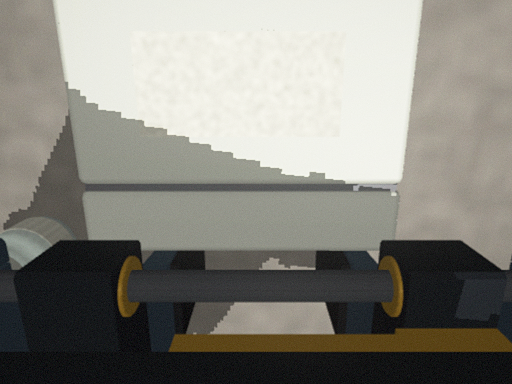

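Contact with the rail is firm: 12.6 N and no further travel. I'll back off and check square and flush from the wrist and top cameras.

Run:
```python
from rig import *; from h import *; import cv2
o,y=RAIL; f=lambda x,z:P(o,y,x,-.157,z)
movel(f(-.165,.046),feed=.08); movel(f(-.165,.28),feed=.25)
a=np.radians(20)
R=np.c_[[np.cos(a),0,-np.sin(a)],[0,-1,0],[-np.sin(a),0,-np.cos(a)]]
goto([.76,-.17,.24],R); dwell(.1)
c=capture("wrist"); cv2.imwrite("pics/j_wrist.png",c["color"][:,:,::-1]); np.savez("j.npz",**{k:c[k] for k in("K","R","t")})
goto([.185,.6,.3],Rdown(0.3,1)); dwell(.1)
for n in("top","side"):
    c=capture(n); cv2.imwrite(f"pics/j_{n}.png",cv2.resize(c["color"][100:260,100:430,::-1],None,fx=2.4,fy=2.4,interpolation=cv2.INTER_CUBIC))
    np.savez(f"j{n}.npz",**{k:c[k] for k in("K","R","t")})
print(get_clock())
```

```text
29.6167
```

View pics/j_wrist.png

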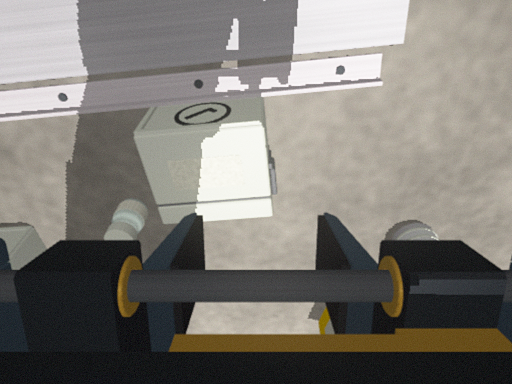

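View pics/j_top.png

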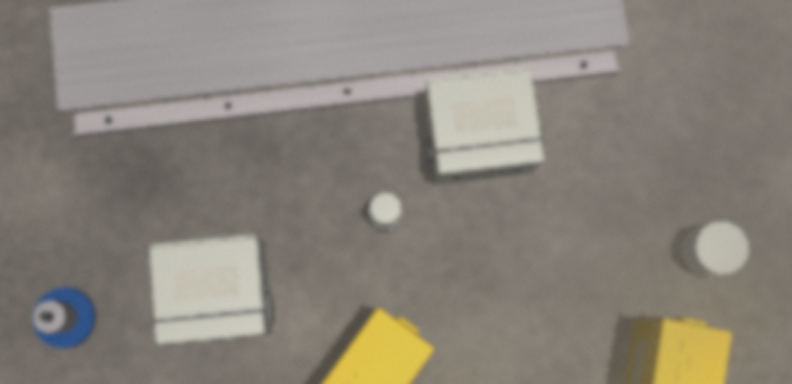

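View pics/j_side.png

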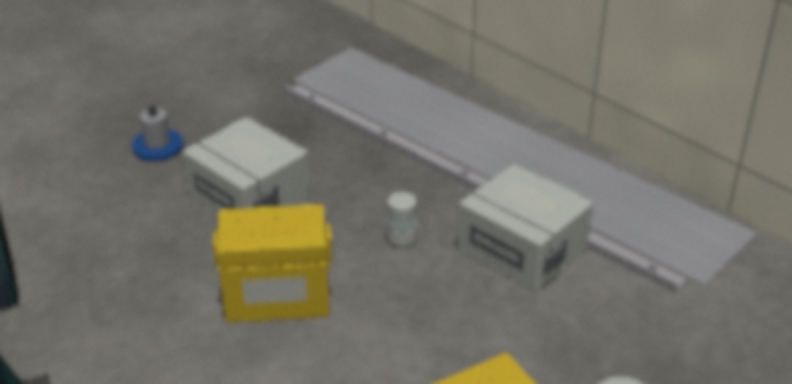

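Run:
```python
import cv2
a=cv2.imread("pics/j_wrist.png")
cv2.imwrite("pics/k1.png",cv2.resize(a[70:150,120:290],None,fx=4.7,fy=4.7,interpolation=cv2.INTER_CUBIC))
```

```text
(no output)
```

View pics/k1.png

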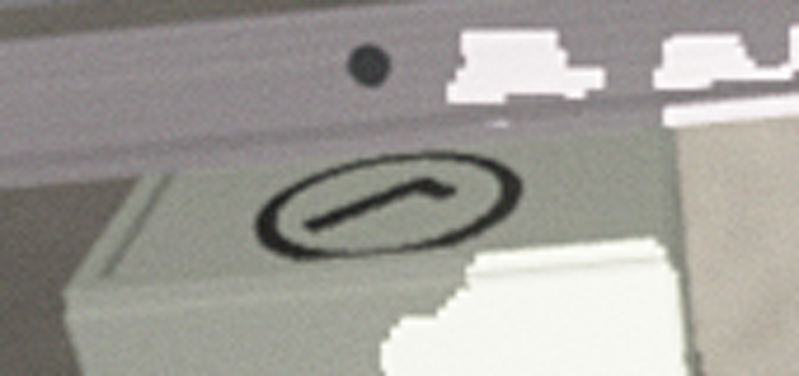

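Run:
```python
from h import *
np.set_printoptions(precision=4,suppress=True)
px=lambda p,o,f:(np.array(p)+.5)/f-.5+np.array(o)
w=np.load("j.npz"); t=np.load("jtop.npz")
A=back(w,px([(68,297),(660,240)],(120,70),4.7),.075)
B=back(w,px([(0,188),(664,128)],(120,70),4.7),.014)
T=back(t,px([(428,84),(532,72),(543,160),(438,173)],(100,100),2.4),.075)
Rl=back(t,px([(75,134),(617,71)],(100,100),2.4),0)
yw=lambda d:np.arctan2(-d[0],d[1])
print("wrist box",yw(A[0]-A[1]),np.linalg.norm(A[0]-A[1]),"rail",yw(B[0]-B[1])); 
n=B[0]-B[1]; n=np.array([n[1],-n[0]])/np.linalg.norm(n[:2])
print("gap",(A[:,:2]-B[0,:2])@n)
print("top box",yw(T[0]-T[1]),yw(T[3]-T[2]),"rail",yw(Rl[0]-Rl[1]))
n=Rl[0]-Rl[1]; n=np.array([n[1],-n[0]])/np.linalg.norm(n[:2])
print("gap",(T[:,:2]-Rl[0,:2])@n)
L=back(t,px([(150,245),(257,236),(265,333),(157,343)],(100,100),2.4),.075); print("other gap",(L[:,:2]-Rl[0,:2])@n)
print("jar",back(t,px([(385,208)],(100,100),2.4),.062),"foot",back(t,px([(64,317)],(100,100),2.4),.01),"dish",back(t,px([(722,248)],(100,100),2.4),.056))
```

```text
wrist box 0.10326064823804124 0.11351215958045127 rail 0.0929761158509854
gap [-0.0002  0.001 ]
top box 0.09621731541218334 0.10254618050319392 rail 0.09686776686709662
gap [-0.01   -0.0101 -0.1118 -0.1125]
other gap [-0.1546 -0.1588 -0.2659 -0.2625]
jar [[ 0.5992 -0.0048  0.062 ]] foot [[0.4869 0.3717 0.01  ]] dish [[ 0.5459 -0.3843  0.056 ]]
```

Run:
```python
from rig import *
hand_in(); print(get_clock())
```

```text
the job is handed in; nothing more can be done
the job is handed in; nothing more can be done
```

I tipped both white boxes onto their backs and pushed the stamped one square and flush against the rail. I handed the job in soon after 29.6 s, and the rig gives no verdict. The wrist camera showed the stamp on the right-hand box and a blank underside on the left one.

**Last checks before handing in:**
- **Push:** the box met the rail firmly, with force rising to about 12.6 N and no further travel. The gripper's stopping point suggested contact about 4 mm earlier than I had calculated.
- **Square to the rail:** the box was within about 0.01 rad, by both the wrist and top cameras.
- **Gap to the rail:** the wrist camera gave 0 to 1 mm. The top camera disagreed: its view of the upper rail-side edge gave 10 mm, but its view of the lid edge implied about 2 mm. I trusted the wrist view, the lid edge and the firm contact.
- **Other box:** it lies on its back, about 155 mm short of the rail.
- **Jar, post and dishes:** all within about 2 mm of where they started.

The guarded push stopped early once, on what looked like force noise, so I finished it in small steps.

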